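Stack the lead mill's cone washers on its arbor, faces alternating

ROBOT

A 6-joint arm with a two-finger parallel gripper is mounted at the origin on the work surface. World frame = base frame: x ahead of the robot, y to its left, z up, the work surface at z = 0. Lengths are in m, angles in rad, forces in N, time in s.
With the tool pointing down it reaches from about 0.375 to 0.925 m from the base axis. Payload 5.7 kg.
Tool frame: the origin (TCP) lies at the very end of the fingers, on their centre line; the grasp point (between the pads) lies 19 mm behind it; y points along the fingers, z is the direction in which the jaws open and shut, and the axes are right-handed (so a half turn about y gives the same grasp; the last joint's range is limited). The gripper opens to 85 mm and grips with 20 to 120 N. Pads are 22 mm wide; open, the fingers measure 114 mm over their backs; the gripper's body (76 mm by 85 mm) begins 54 mm behind the grasp point. The pads swing forward as they close: fully open they stand 13 mm farther back than shut.
Start: joints at [1.222, 0.359, 1.51, -0, 1.272, -0.115], TCP at [0.139, 0.584, 0.231] pointing down, gripper open.
Joint ranges: [-2.97, 2.97], [-1.01, 2.36], [0.21, 2.38], [-0.96, 4.11], [0.2, 2.71], [-2.98, 2.98]. Speed limits (rad/s): [2.39, 2.39, 3.14, 3.14, 3.14, 3.14].

INTERFACE

Orientations are given as a unit quaternion [w, x, y, z].
In Python, from station import r, cams, order gives the robot as it stands.
- The arm moves only by the tool send_rows, never from a script. Its argument "moves" is a list of rows, each a list of 6 numbers: the shift along the tool's x, y, z in m, then the turn, a rotation vector about the tool's x, y, z in rad. A call has exactly 10 rows; each row is the pose to reach, as a shift and turn from the pose commanded when the call began, along the tool's axes at that moment; what a row does not reach only later rows make up. A row lasts 1/12 s, in which the tool goes at most 41.7 mm and 7.16 degrees, less where a joint would pass 70% of its speed; a pose out of reach is approached as far as the arm can. A call with a gripper value outside its range is refused whole. "fingers" is the opening, from -1 (shut) to 1 (fully open), so that 0 is half open, set as the call begins (left out, the last holds). The fingers move at their own pace and stop on an object; "newtons" is the grip in N (left out, the last holds). Time passes only in rows, so rows that repeat a pose let the fingers close, or fill a call up. It gives the time, the measured TCP pose, the force and the opening at its end, in the units of the state.
- r.observe(): the state, without advancing time (a new reading comes with each control period).
- cams.grab_frame(name): name is "side" or "top"; returns a dict with "pixels" (384x512x3 uint8, red, green, blue), "range_z" (384x512 float32, m along the optical axis (not along the pixel's ray), 0 where there is no reading), "K" (3x3 intrinsics, pixels), "dist_coeffs" ([k1, k2, p1, p2, k3] as OpenCV has them; the pictures are not rectified), "R" (3x3) and "t" (3): a world point X has camera coordinates R X + t. Camera axes: x right, y down, z forward; pixel columns grow to the right and rows downward; lengths in m; the calibration is good to about 2 mm. A picture is of the moment at which its call begins.
- order.close_job(): hands the job in, once; it reports no verdict.
The state is a dict: "time": time; "qpos": joint angles; "dq": joint speeds; "effort": joint torques, N m; "tcp_pos": TCP position; "ee_rot": TCP orientation; "ft_force": force on the tool from outside, world axes, zero at the start; "ft_torque": the same for the moment, N m; "finger_gap": finger opening in m.
Only numpy, scipy, OpenCV 4.12 (cv2) and the standard library are available. Lean on these libraries where they do the work, as an engineer would, in place of code of your own. Each camera call takes 0.05 s, during which the arm holds its last target. There are 200 camera calls.

TASK

Put all three cone washers on the mill's level arbor with their faces alternating: the first with its red hollow side towards the shoulder, the second with its red side facing outwards, the third with its red side towards the shoulder again. Push them up so that the first sits against the shoulder and each sits against the one before with no gap; any washer may go in any place. Leave the jar, hammer, tape measure and knife where they are.

Things in the scene. Friction and masses are not known exactly. Their poses are not given: they have to be found in the camera images.
- seat (a point): Centre of the round dark-steel shoulder face (62 mm across), 110 mm above the table. Its x axis points out of the shoulder along the level arbor, z up. The fixed arbor is a bare aluminium rod, 29 mm in diameter for 62 mm from the shoulder, then tapering over 14 mm to a 16 mm nose: tip 76 mm from the shoulder.
- mill: Green mill unit that carries the arbor, fixed to the table at a varying place and heading; origin on the table under the shoulder face, x along the arbor. The shoulder disc is 26 mm long; behind it the housing, 80 mm wide, top 138 mm up, with a roller end that stands out 30 mm on its +y side. Base plate 90 mm wide, 12 mm thick, from 130 mm behind the shoulder to 60 mm in front, under the arbor.
- washer_a_mid (a point): Centre of washer a: steel conical ring, 66 mm across, 34 mm bore, 14 mm high, 80 to 150 g. All alike. Its z is the washer's axis, towards the bulging plain-steel side; the hollow side is painted red. Along z the outer rim spans -7 to -1 mm, the hub round the bore +1 to +7 mm (where two rims meet, wide pads reach over the neighbour's too). Starts on edge in its block, axis about level, centre 45 mm up.
- washer_a_hub (a point): Centre of the hub end of washer a: on its axis, 7 mm from its centre, on the bulging side.
- block_a: Fixed dark wooden block in which washer a starts, at any heading: 52 mm along x (the washer's axis), 64 mm along y, 12 mm thick; origin under its centre. Four upright nails, 6 mm thick, tops 36 mm above the table, stand 11 mm before and behind and 18.5 mm to either side of the centre: lift the washer straight up at least 35 mm to clear them.
- washer_b_mid (a point): Centre of washer b: steel conical ring, 66 mm across, 34 mm bore, 14 mm high, 80 to 150 g. All alike. Its z is the washer's axis, towards the bulging plain-steel side; the hollow side is painted red. Along z the outer rim spans -7 to -1 mm, the hub round the bore +1 to +7 mm (where two rims meet, wide pads reach over the neighbour's too). Starts on edge in its block, axis about level, centre 45 mm up.
- washer_b_hub (a point): Centre of the hub end of washer b: on its axis, 7 mm from its centre, on the bulging side.
- block_b: Fixed dark wooden block in which washer b starts, at any heading: 52 mm along x (the washer's axis), 64 mm along y, 12 mm thick; origin under its centre. Four upright nails, 6 mm thick, tops 36 mm above the table, stand 11 mm before and behind and 18.5 mm to either side of the centre: lift the washer straight up at least 35 mm to clear them.
- washer_c_mid (a point): Centre of washer c: steel conical ring, 66 mm across, 34 mm bore, 14 mm high, 80 to 150 g. All alike. Its z is the washer's axis, towards the bulging plain-steel side; the hollow side is painted red. Along z the outer rim spans -7 to -1 mm, the hub round the bore +1 to +7 mm (where two rims meet, wide pads reach over the neighbour's too). Starts on edge in its block, axis about level, centre 45 mm up.
- washer_c_hub (a point): Centre of the hub end of washer c: on its axis, 7 mm from its centre, on the bulging side.
- block_c: Fixed dark wooden block in which washer c starts, at any heading: 52 mm along x (the washer's axis), 64 mm along y, 12 mm thick; origin under its centre. Four upright nails, 6 mm thick, tops 36 mm above the table, stand 11 mm before and behind and 18.5 mm to either side of the centre: lift the washer straight up at least 35 mm to clear them.
- glass_rack: Fixed wooden rack of upright coloured glass samples between the washers and the mill, 200 mm along its x, 36 mm along y, 130 mm tall; origin at the centre of its underside.
- jar: Bystander: loose amber glass jar, 60 mm diameter, 85 mm tall, standing among the washers; origin at the centre of its underside.
- hammer: Bystander: loose hammer lying on the table beyond the washers.
- tape: Bystander: loose yellow tape measure, 70 x 34 x 62 mm tall; origin at the centre of its underside.
- lead_knife: Bystander: loose knife with wooden handle and steel blade, 165 mm long, lying on the near side; origin between handle and blade.
There are look-alikes about, which are no part of the job. Leave any orange or purple look-alike of the part that bears washer_b_mid alone.

How it is judged:
At the end, for the whole second after the job is handed in: Three washers square on the arbor (0.25 rad), centres within about 7 mm of its axis: first red side in, 7 mm from the shoulder; second red out, 21 mm; third red in, 35 mm. Each may lie 3 mm nearer, or 4, 5 and 6 mm farther out respectively (((x of washer_a_mid in the frame of seat between 0.004 and 0.011 m and x of washer_a_hub in the frame of seat between 0.011 and 0.018 m) or (x of washer_a_mid in the frame of seat between 0.018 and 0.026 m and x of washer_a_hub in the frame of seat between 0.011 and 0.019 m) or (x of washer_a_mid in the frame of seat between 0.032 and 0.041 m and x of washer_a_hub in the frame of seat between 0.039 and 0.048 m)) and y of washer_a_mid in the frame of seat between -0.007 and 0.007 m and z of washer_a_mid in the frame of seat between -0.008 and 0.006 m and angle between the z axis of each of washer_a_mid, washer_b_mid, washer_c_mid and the x axis of seat, either way round below 0.25 rad and ((x of washer_b_mid in the frame of seat between 0.004 and 0.011 m and x of washer_b_hub in the frame of seat between 0.011 and 0.018 m) or (x of washer_b_mid in the frame of seat between 0.018 and 0.026 m and x of washer_b_hub in the frame of seat between 0.011 and 0.019 m) or (x of washer_b_mid in the frame of seat between 0.032 and 0.041 m and x of washer_b_hub in the frame of seat between 0.039 and 0.048 m)) and y of washer_b_mid in the frame of seat between -0.007 and 0.007 m and z of washer_b_mid in the frame of seat between -0.008 and 0.006 m and ((x of washer_c_mid in the frame of seat between 0.004 and 0.011 m and x of washer_c_hub in the frame of seat between 0.011 and 0.018 m) or (x of washer_c_mid in the frame of seat between 0.018 and 0.026 m and x of washer_c_hub in the frame of seat between 0.011 and 0.019 m) or (x of washer_c_mid in the frame of seat between 0.032 and 0.041 m and x of washer_c_hub in the frame of seat between 0.039 and 0.048 m)) and y of washer_c_mid in the frame of seat between -0.007 and 0.007 m and z of washer_c_mid in the frame of seat between -0.008 and 0.006 m); the robot touches nothing.
It fails at once if the jar is shifted by more than 30 mm (distance of jar from where it was at the start of the episode above 0.03 m).
It fails at once if the hammer is shifted by more than 30 mm (distance of hammer from where it was at the start of the episode above 0.03 m).
It fails at once if the tape is shifted by more than 30 mm (distance of tape from where it was at the start of the episode above 0.03 m).
It fails at once if the lead knife is shifted by more than 30 mm (distance of lead_knife from where it was at the start of the episode above 0.03 m).
It also fails if it takes over 69 s, if anything falls off the work surface, if the arm or the gripper's body presses on something with over 40 N, if the wrist force passes 120 N, or if a joint passes its speed limit or range.

## Working session

There is one attempt and no reset: what is moved stays moved. The work goes in short steps, Python scripts to look and compute and a tool call to move; the robot and the scene stay as the last step left them, time stands still between calls to the robot, and variables do not carry over. Pictures are saved under pics/ and viewed, about 8 in all and at most 12, crops included, and the job is handed in when it is done.

Besides the shell and the picture viewer there is one more tool, called after ">>>" by a JSON object that holds its "name" and its "arguments", one argument or row to a line. send_rows: Moves the arm, as the interface text tells. Its arguments: {"type":"object","properties":{"moves":{"type":"array"},"fingers":{"type":"number"},"newtons":{"type":"number"}},"required":["moves"]}

```bash
ls; mkdir -p pics; cat > h.py <<'E'
import numpy as np, cv2
from station import r, cams, order
def grab(n):
    f=cams.grab_frame(n); np.savez(f'/tmp/{n}.npz',**f); return f
def pts(f):
    K=np.array(f['K']);d=np.array(f['dist_coeffs']);R=np.array(f['R']);t=np.array(f['t'])
    h,w=f['range_z'].shape
    u,v=np.meshgrid(np.arange(w),np.arange(h))
    n=cv2.undistortPoints(np.stack([u,v],-1).reshape(-1,1,2).astype(float),K,d).reshape(h,w,2)
    z=f['range_z'][...,None]
    P=np.concatenate([n*z,z],-1)
    return (P-t)@R
E
python3 - <<'E'
from h import *
s=r.observe();print({k:np.round(v,3).tolist() for k,v in s.items()})
for n in ['side','top']:
    f=grab(n);cv2.imwrite(f'pics/{n}0.png',cv2.resize(f['pixels'][...,::-1],(800,600)))
    R=np.array(f['R']);print(n,(-R.T@np.array(f['t'])).round(3),R.round(2).tolist(),np.array(f['K']).round(0).tolist())
E
```

```text
pics
{'time': 0.0, 'qpos': [1.222, 0.36, 1.511, -0.0, 1.272, -0.115], 'dq': [0.0, 0.0, -0.001, 0.002, -0.002, -0.001], 'effort': [-0.003, -52.761, -27.861, -0.001, 0.013, -0.0], 'tcp_pos': [0.139, 0.583, 0.23], 'ee_rot': [-0.702, 0.703, -0.083, 0.082], 'ft_force': [-0.151, -0.399, 0.561], 'ft_torque': [0.007, 0.049, -0.072], 'finger_gap': 0.085}
side [0.387 0.666 0.838] [[-0.95, -0.3, -0.01], [-0.23, 0.74, -0.63], [0.2, -0.6, -0.77]] [[396.0, 0.0, 258.0], [0.0, 396.0, 195.0], [0.0, 0.0, 1.0]]
top [0.382 0.074 1.152] [[0.01, -1.0, -0.0], [-0.99, -0.01, -0.16], [0.16, 0.0, -0.99]] [[432.0, 0.0, 258.0], [0.0, 432.0, 192.0], [0.0, 0.0, 1.0]]
```

View pics/side0.png

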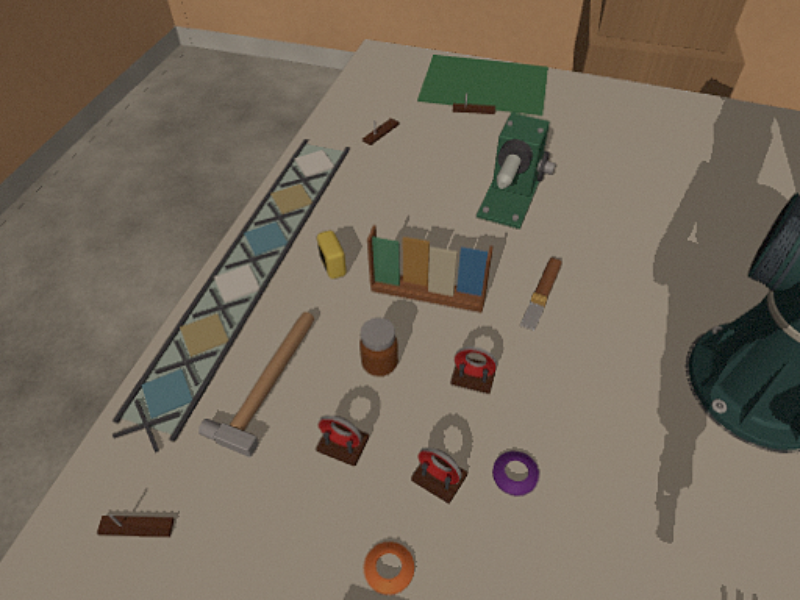

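View pics/top0.png

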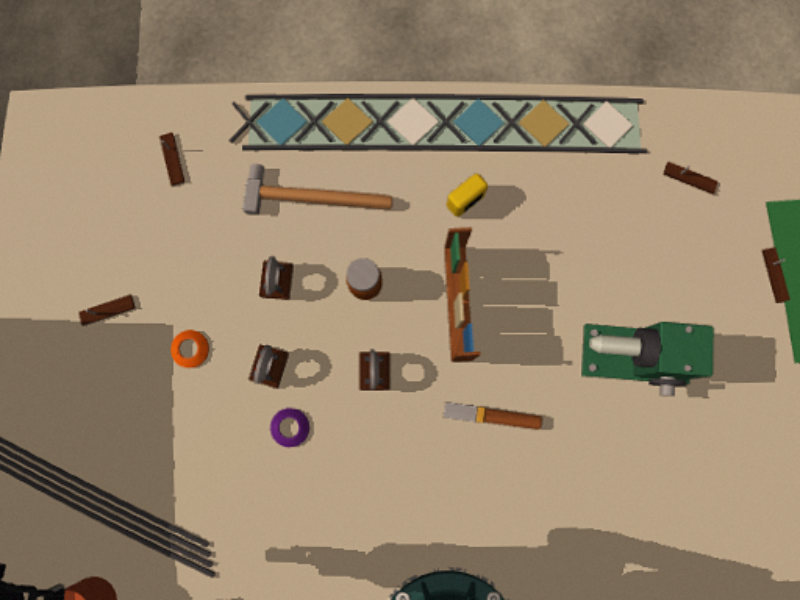

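The side view shows the red faces turned to the camera (+y) for all three washers: (342,432), (440,468), (475,362). The arbor nose also points to +y, at (510,165). In the top view the blocks are at (277,278), (268,366), (375,370), the arbor runs (590,342)-(640,346), the jar is at (363,278) and the rack at (460,300).

```bash
cat > m.py <<'E'
from h import *
C=[];L=[]
for n in ['side','top']:
    f=dict(np.load(f'/tmp/{n}.npz'));P=pts(f);ok=f['range_z']>0
    C.append(P[ok]);L.append(f['pixels'][ok].astype(int))
def box(i,c,rad,z0,z1):
    P=C[i];m=(np.hypot(P[:,0]-c[0],P[:,1]-c[1])<rad)&(P[:,2]>z0)&(P[:,2]<z1)
    return P[m],L[i][m]
E
python3 - <<'E'
from m import *
f=dict(np.load('/tmp/top.npz'));P=pts(f)
def at(u,v): return P[int(v*384/600),int(u*512/800)].round(3)
for nm,u,v in [('A',277,278),('B',268,366),('Cc',375,370),('jar',363,275),('nose',595,342),('arb',630,345),('sh',650,347),('rack',460,300),('rackend',458,235),('knife',500,415),('table',330,450),('tape',468,190)]: print(nm,at(u,v))
for i in range(2):
    Q=C[i];m=(abs(Q[:,0]-.35)<.1)&(abs(Q[:,1]-.1)<.15)&(abs(Q[:,2])<.008);print('table z',np.median(Q[m,2]),Q[m,2].std())
for nm,u,v in [('A',272,270),('B',270,362),('Cc',375,365)]:
    c=at(u,v)[:2]
    for i in range(2):
        Q,_=box(i,c,.055,.045,.085)
        for k in range(3):
            cc=np.median(Q[:,:2],0);Q=Q[np.hypot(*(Q[:,:2]-cc).T)<.045]
        w,V=np.linalg.eigh(np.cov(Q[:,:2].T));a=V[:,0]
        print(nm,i,len(Q),'mean',Q.mean(0).round(4),'axis',a.round(3),'hd',np.degrees(np.arctan2(a[1],a[0])).round(1),'ext',[np.percentile(Q[:,:2]@V[:,k],[1,50,99]).round(4).tolist() for k in (0,1)],'zmax',np.percentile(Q[:,2],99).round(4))
E
```

```text
A [0.607 0.292 0.031]
B [0.455 0.303 0.029]
Cc [0.449 0.121 0.071]
jar [0.598 0.142 0.087]
nose [ 0.49  -0.22   0.121]
arb [ 0.484 -0.275  0.127]
sh [ 0.478 -0.302  0.14 ]
rack [ 0.552 -0.011  0.123]
rackend [ 0.661 -0.011  0.108]
knife [ 0.377 -0.086  0.021]
table [ 0.316  0.199 -0.003]
tape [ 0.751 -0.031  0.067]
table z 0.0006710088645793084 0.001743905323082724
table z -0.00014157456841463816 0.0023314167647191402
A 0 155 mean [0.6017 0.2978 0.0671] axis [-0.08  -0.997] hd -94.6 ext [[-0.3487, -0.3453, -0.3353], [-0.6084, -0.5752, -0.5458]] zmax 0.0807
A 1 150 mean [0.6032 0.2953 0.0678] axis [-0.095 -0.995] hd -95.5 ext [[-0.3592, -0.3516, -0.3449], [-0.6038, -0.572, -0.5429]] zmax 0.0795
B 0 173 mean [0.4527 0.306  0.067 ] axis [-0.267 -0.964] hd -105.5 ext [[-0.4206, -0.4166, -0.4058], [-0.3873, -0.3535, -0.3242]] zmax 0.08
B 1 167 mean [0.4551 0.3037 0.0672] axis [-0.291 -0.957] hd -106.9 ext [[-0.4305, -0.4228, -0.416], [-0.3785, -0.3474, -0.3159]] zmax 0.08
Cc 0 144 mean [0.4468 0.1265 0.065 ] axis [ 0.013 -1.   ] hd -89.2 ext [[-0.1247, -0.1211, -0.1144], [-0.4795, -0.4484, -0.4169]] zmax 0.0795
Cc 1 138 mean [0.4493 0.1247 0.0695] axis [ 0.015 -1.   ] hd -89.1 ext [[-0.1242, -0.1185, -0.1113], [-0.4818, -0.4505, -0.4213]] zmax 0.0803
```

```bash
cat >> m.py <<'E'
def washer(c):
    out=[]
    for i in range(2):
        Q,l=box(i,c,.055,.042,.085)
        for k in range(3):
            cc=np.median(Q[:,:2],0);m=np.hypot(*(Q[:,:2]-cc).T)<.045;Q=Q[m];l=l[m]
        w,V=np.linalg.eigh(np.cov(Q[:,:2].T));a=V[:,0]*-np.sign(V[1,0]);b=np.array([-a[1],a[0]])
        e=lambda d:(np.percentile(Q[:,:2]@d,2)+np.percentile(Q[:,:2]@d,98))/2
        red=(l[:,0]>1.8*l[:,1]);
        out.append((a,a*e(a)+b*e(b),red.sum(),(Q[red,:2]@a).mean()-e(a) if red.any() else 0))
    return out
E
python3 - <<'E'
from m import *
for c in [(.602,.296),(.454,.304),(.448,.125)]:
    for a,p,n,d in washer(c): print(p.round(4),np.degrees(np.arctan2(a[1],a[0])).round(1),n,d.round(4))
for i in range(2):
    Q,l=box(i,(.484,-.26),.09,.113,.128)
    m=(Q[:,1]>-.285)&(Q[:,1]<-.225);A=Q[m]
    top=A[A[:,2]>.117]
    # robust line x = k*y + c
    k=np.polyfit(top[:,1],top[:,0],1);print('arbor',i,len(A),k.round(4),'z99',np.percentile(A[:,2],95).round(4))
    for y in (-.285,-.27,-.255,-.24):
        q=Q[abs(Q[:,1]-y)<.008];print(y,len(q),np.percentile(q[:,0],[3,50,97]).round(4),q[:,2].max().round(4))
    Q,l=box(i,(.48,-.3),.12,.08,.16); 
    print('ymax arbor',Q[abs(Q[:,0]-.49)<.03][:,1].max().round(4))
    S,_=box(i,(.48,-.31),.05,.130,.146);S=S[(abs(S[:,0]-.48)<.018)]
    print('shoulder y',np.sort(S[:,1])[-15:].round(4),len(S))
E
python3 - <<'E'
from m import *
f=dict(np.load('/tmp/side.npz'))
im=f['pixels'][50:150,290:370,::-1]; im2=f['pixels'][200:330,190:330,::-1]
o=np.zeros((600,800,3),np.uint8);a=cv2.resize(im,(400,500),interpolation=2);b=cv2.resize(im2,(400,371),interpolation=2);o[:500,:400]=a;o[:371,400:]=b
cv2.imwrite('pics/crop.png',o)
E
```

```text
[0.6028 0.2955] -94.6 57 -0.0038
[0.6045 0.2953] -95.5 1 -0.0074
[0.453  0.3036] -105.7 69 -0.0043
[0.4552 0.3041] -106.8 2 -0.0073
[0.4469 0.1255] -89.1 95 -0.0022Traceback (most recent call last):
  File "<stdin>", line 3, in <module>
AttributeError: 'int' object has no attribute 'round'
```

View pics/crop.png

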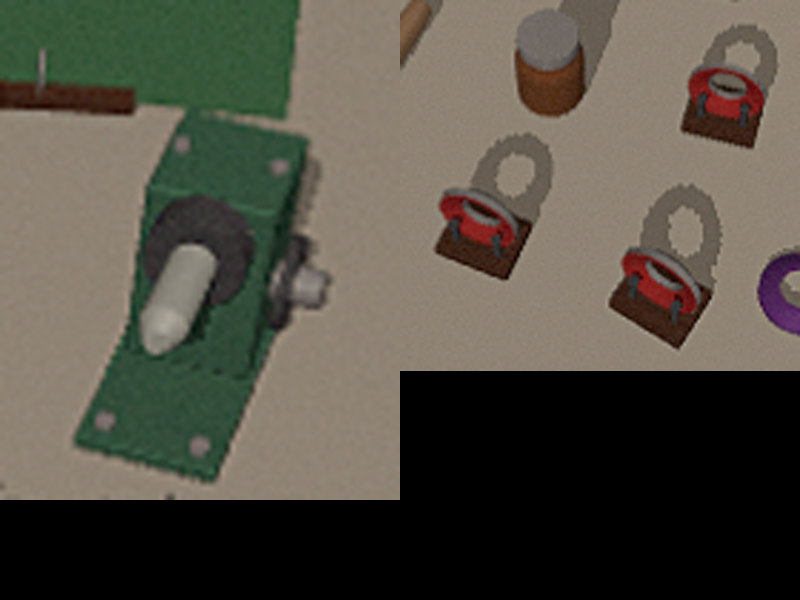

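The crop shows the mill with its shoulder and the arbor pointing at the camera. A and B have red faces with a grey rim beyond. C at (727,92) looks different, with grey inside the bore, so I'll check it closer.

```bash
python3 - <<'E'
from m import *
f=dict(np.load('/tmp/side.npz'))
o=np.hstack([cv2.resize(f['pixels'][v-22:v+22,u-22:u+22,::-1],(260,260),interpolation=0) for u,v in [(219,276),(281,299),(303,234)]])
g=dict(np.load('/tmp/top.npz'))
o2=np.hstack([cv2.resize(g['pixels'][v-22:v+22,u-22:u+22,::-1],(260,260),interpolation=0) for u,v in [(177,178),(171,234),(240,236)]])
cv2.imwrite('pics/crop2.png',np.vstack([o,o2]))
for c in [(.602,.296),(.454,.304),(.448,.125)]:
    a,p,n,_=washer(c)[0]
    Q,l=box(0,p,.045,.02,.085);red=(l[:,0]>1.8*l[:,1])&(l[:,0]>60)
    b=np.array([-a[1],a[0]]);D=Q[red]-[*p,.045]
    rad=np.hypot(D[:,:2]@b,D[:,2]);ax=D[:,:2]@a;up=D[:,2]>0
    print([(len(ax[m]),(ax[m].mean()*1e3).round(1)) for m in [(rad<.021),(rad>.021)&(rad<.027),(rad>.027)]],np.polyfit(rad,ax,1).round(3))
for i in range(2):
    Q,l=box(i,(.484,-.26),.09,.113,.128)
    m=(Q[:,1]>-.285)&(Q[:,1]<-.225);A=Q[m]
    top=A[A[:,2]>.117]
    k=np.polyfit(top[:,1],top[:,0],1);print('arbor',i,len(A),k.round(4),'z99',np.percentile(A[:,2],95).round(4))
    for y in (-.285,-.27,-.255,-.24):
        q=Q[abs(Q[:,1]-y)<.008];print(y,len(q),np.percentile(q[:,0],[3,50,97]).round(4),q[:,2].max().round(4))
    Q,l=box(i,(.48,-.3),.12,.08,.16); 
    print('ymax arbor',np.sort(Q[abs(Q[:,0]-.49)<.03][:,1])[-4:].round(4))
    S,_=box(i,(.48,-.31),.05,.130,.146);S=S[(abs(S[:,0]-.48)<.018)]
    print('shoulder y',np.sort(S[:,1])[-15:].round(4),len(S))
E
```

```text
[(49, np.float64(-1.0)), (72, np.float64(-3.9)), (48, np.float64(-5.5))] [-0.359  0.005]
[(54, np.float64(-1.7)), (69, np.float64(-4.1)), (66, np.float64(-5.8))] [-0.313  0.004]
[(50, np.float64(1.9)), (69, np.float64(-1.6)), (81, np.float64(-3.4))] [-0.418  0.009]
arbor 0 142 [0.1056 0.5072] z99 0.1259
-0.285 53 [0.4507 0.4706 0.4889] 0.1278
-0.27 33 [0.4662 0.4769 0.4929] 0.1272
-0.255 37 [0.4672 0.4774 0.495 ] 0.1267
-0.24 39 [0.4695 0.4809 0.4957] 0.1262
ymax arbor [-0.2156 -0.2154 -0.2152 -0.2149]
shoulder y [-0.2935 -0.2934 -0.2932 -0.2931 -0.2929 -0.2928 -0.2926 -0.2923 -0.2919
 -0.2916 -0.2907 -0.2907 -0.2904 -0.2897 -0.2891] 189
arbor 1 274 [0.0822 0.5053] z99 0.1258
-0.285 93 [0.4558 0.4777 0.4952] 0.1273
-0.27 68 [0.4706 0.4825 0.4951] 0.127
-0.255 71 [0.4711 0.4845 0.4978] 0.1279
-0.24 71 [0.4733 0.4848 0.498 ] 0.126
ymax arbor [-0.216  -0.2159 -0.2155 -0.2148]
shoulder y [-0.2935 -0.2934 -0.2934 -0.2932 -0.293  -0.2929 -0.2928 -0.2927 -0.2925
 -0.2922 -0.2921 -0.2921 -0.292  -0.2914 -0.2913] 396
```

View pics/crop2.png

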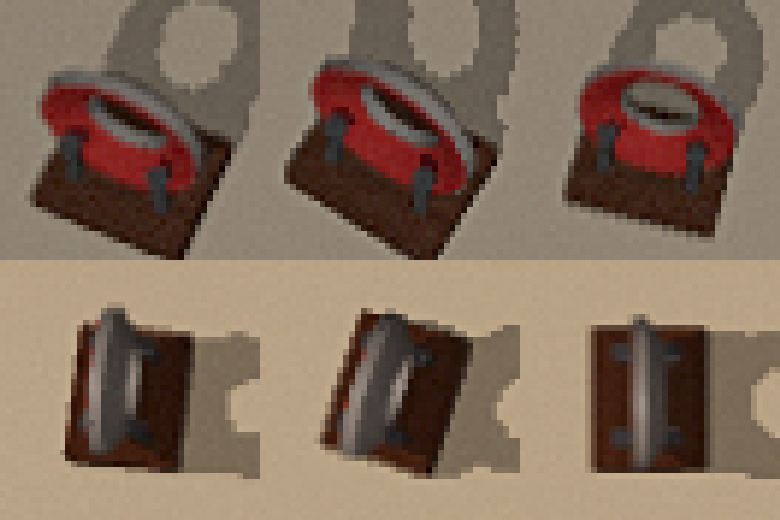

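All three washers have red towards +y: the hollow is confirmed by depth and by the grey hub band visible on the -y side. Next, the tool kinematics.

```bash
cat >> h.py <<'E'
from scipy.spatial.transform import Rotation as Ro
def pose():
    s=r.observe();q=s['ee_rot'];return np.array(s['tcp_pos']),Ro.from_quat([q[1],q[2],q[3],q[0]]).as_matrix(),s
def target(jawdeg):
    j=np.radians(jawdeg);z=np.array([np.cos(j),np.sin(j),0]);y=np.array([0,0,-1.]);return np.stack([np.cross(y,z),y,z],1)
def delta(p,jawdeg,base=None):
    p0,R0,_=pose()
    if base is not None: p0,R0=np.array(base[0]),target(base[1])
    R1=target(jawdeg)
    return np.r_[R0.T@(np.array(p)-p0),Ro.from_matrix(R0.T@R1).as_rotvec()].round(4).tolist()
E
python3 - <<'E'
from h import *
p,R,s=pose();print(p,R.round(3).tolist());print('jaw deg',np.degrees(np.arctan2(R[1,2],R[0,2])),np.degrees(s['qpos']).round(1))
E
```

```text
[0.13881058 0.58306762 0.23050929] [[0.973, -0.001, 0.232], [-0.232, -0.002, 0.973], [-0.0, -1.0, -0.002]]
jaw deg 76.60296984224686 [70.  20.6 86.6 -0.  72.9 -6.6]
```

```bash
python3 - <<'E'
from h import *
print(delta((.6033,.2914,.15),175))
E
```

```text
[0.5194, 0.0807, -0.176, 0.0011, -1.7174, -0.0016]
```

>>> {"name": "send_rows", "arguments": {
  "moves": [
    [0.05,0.008,-0.018,0,-0.12,0],
    [0.09,0.015,-0.03,0,-0.24,0],
    [0.13,0.02,-0.044,0,-0.36,0],
    [0.17,0.027,-0.057,0,-0.48,0],
    [0.21,0.033,-0.07,0,-0.6,0],
    [0.25,0.04,-0.084,0,-0.72,0],
    [0.28,0.045,-0.095,0,-0.84,0],
    [0.31,0.05,-0.105,0,-0.96,0],
    [0.34,0.053,-0.115,0,-1.08,0],
    [0.37,0.058,-0.125,0,-1.2,0]
  ],
  "fingers": 1,
  "newtons": 40
}}

```text
time: 0.93
tcp_pos: [0.4698, 0.3758, 0.173]
ee_rot: [-0.63, 0.63, 0.322, -0.322]
ft_force: [0.7, 0.9, 1.3]
finger_gap: 0.0857
```

```bash
python3 - <<'E'
from h import *
p,R,s=pose();print(p,np.degrees(s['qpos']).round(1),s['time'])
print(delta((.6033,.2914,.15),175))
E
```

```text
[0.46983938 0.3757681  0.17302336] [  32.1   23.9   90.2    0.    66.  -112.1] 0.9333
[0.0097, 0.023, -0.1576, -0.0004, -0.5378, -0.0005]
```

>>> {"name": "send_rows", "arguments": {
  "moves": [
    [0.002,0.006,-0.035,0,-0.12,0],
    [0.004,0.01,-0.07,0,-0.24,0],
    [0.006,0.015,-0.105,0,-0.36,0],
    [0.008,0.02,-0.135,0,-0.46,0],
    [0.0097,0.023,-0.155,0,-0.538,0],
    [0.0097,0.023,-0.1576,0,-0.538,0],
    [0.0097,0.023,-0.1576,0,-0.538,0],
    [0.0097,0.023,-0.1576,0,-0.538,0],
    [0.0097,0.023,-0.1576,0,-0.538,0],
    [0.0097,0.023,-0.1576,0,-0.538,0]
  ]
}}

```text
time: 1.77
tcp_pos: [0.6004, 0.293, 0.1507]
ee_rot: [0.523, -0.522, -0.476, 0.477]
ft_force: [0.6, -0.1, 0.5]
finger_gap: 0.0856
```

```bash
python3 - <<'E'
from h import *
p,R,s=pose();print(p,np.degrees(s['qpos']).round(1),s['time'])
print(delta((.6033,.2914,.020),175))
E
```

```text
[0.60041002 0.29296618 0.15071749] [  20.1   30.3   82.4    0.    67.3 -154.6] 1.7667
[-0.0013, 0.1307, -0.0031, -0.0005, -0.005, -0.0]
```

>>> {"name": "send_rows", "arguments": {
  "moves": [
    [0,0.02,-0.003,0,-0.005,0],
    [-0.0013,0.05,-0.0031,0,-0.005,0],
    [-0.0013,0.08,-0.0031,0,-0.005,0],
    [-0.0013,0.1,-0.0031,0,-0.005,0],
    [-0.0013,0.115,-0.0031,0,-0.005,0],
    [-0.0013,0.125,-0.0031,0,-0.005,0],
    [-0.0013,0.1307,-0.0031,0,-0.005,0],
    [-0.0013,0.1307,-0.0031,0,-0.005,0],
    [-0.0013,0.1307,-0.0031,0,-0.005,0],
    [-0.0013,0.1307,-0.0031,0,-0.005,0]
  ]
}}

```text
time: 2.6
tcp_pos: [0.6055, 0.2909, 0.0211]
ee_rot: [-0.521, 0.522, 0.478, -0.477]
ft_force: [0.7, 0.4, 0.6]
finger_gap: 0.0854
```

>>> {"name": "send_rows", "arguments": {
  "moves": [
    [0,0,0,0,0,0],
    [0,0,0,0,0,0],
    [0,0,0,0,0,0],
    [0,0,0,0,0,0],
    [0,0,0,0,0,0],
    [0,0,0,0,0,0],
    [0,0,0,0,0,0],
    [0,0,0,0,0,0],
    [0,0,0,0,0,0],
    [0,0,0,0,0,0]
  ],
  "fingers": -1,
  "newtons": 40
}}

```text
time: 3.43
tcp_pos: [0.6055, 0.2907, 0.0212]
ee_rot: [-0.521, 0.522, 0.478, -0.477]
ft_force: [-1.7, -0.7, 5.4]
finger_gap: 0.0646
```

>>> {"name": "send_rows", "arguments": {
  "moves": [
    [0,-0.005,0,0,0,0],
    [0,-0.015,0,0,0,0],
    [0,-0.03,0,0,0,0],
    [0,-0.05,0,0,0,0],
    [0,-0.075,0,0,0,0],
    [0,-0.1,0,0,0,0],
    [0,-0.125,0,0,0,0],
    [0,-0.15,0,0,0,0],
    [0,-0.17,0,0,0,0],
    [0,-0.18,0,0,0,0]
  ]
}}

```text
time: 4.27
tcp_pos: [0.606, 0.2909, 0.2039]
ee_rot: [-0.521, 0.522, 0.479, -0.476]
ft_force: [-0.7, -0.4, 0.4]
finger_gap: 0.0646
```

```bash
python3 - <<'E'
from h import *
f=grab('side');cv2.imwrite('pics/s1.png',cv2.resize(f['pixels'][120:340,120:420,::-1],(750,550)))
p,R,s=pose();print(p,np.degrees(s['qpos']).round(1),s['time'],s['finger_gap'])
print('jaw',np.degrees(np.arctan2(R[1,2],R[0,2])))
# standoff: washer centre 45mm before nose tip
u=np.array([.0936,.9956]);
print(delta((.494,-.11,.20),85)); print(delta((.494,-.11,.20),-5.4))
E
```

```text
[0.60657832 0.29112111 0.20473621] [  19.8   27.6   78.9   -0.    73.1 -155.2] 4.3167 0.06458511600186514
jaw 174.9582674059297
[-0.4095, 0.0032, 0.0769, 0.0027, 1.5701, 0.0068]
[-0.4095, 0.0032, 0.0769, 0.0041, -3.1353, -0.0094]
```

View pics/s1.png

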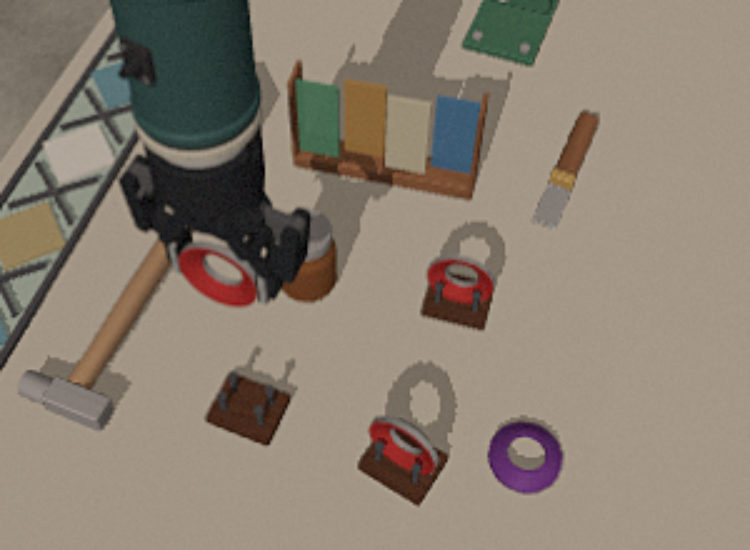

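The washer is held upright at (218,272) with red still to the camera, and the empty block is below it. Now I carry and turn it.

```bash
python3 - <<'E'
from h import *
A=(.606,.291,.2045);
P=[(A,175),((.57,.16,.2045),115),((.53,.02,.2045),55),((.494,-.11,.2045),-5.4)]
for a,b in zip(P,P[1:]): print(delta(b[0],b[1],base=a))
E
```

```text
[-0.1336, 0.0, 0.0244, 0.0, 1.0472, 0.0]
[-0.0954, 0.0, -0.11, 0.0, 1.0472, 0.0]
[0.0451, 0.0, -0.1271, 0.0, 1.0542, 0.0]
```

>>> {"name": "send_rows", "arguments": {
  "moves": [
    [-0.014,0,0.0024,0,0.105,0],
    [-0.028,0,0.005,0,0.21,0],
    [-0.041,0,0.0073,0,0.315,0],
    [-0.054,0,0.0098,0,0.42,0],
    [-0.067,0,0.012,0,0.525,0],
    [-0.08,0,0.0146,0,0.63,0],
    [-0.093,0,0.017,0,0.735,0],
    [-0.107,0,0.0195,0,0.84,0],
    [-0.12,0,0.022,0,0.945,0],
    [-0.1336,0,0.0244,0,1.047,0]
  ]
}}

```text
time: 5.15
tcp_pos: [0.5674, 0.1587, 0.1987]
ee_rot: [0.691, -0.691, -0.15, 0.152]
ft_force: [0.4, -0.7, -1.0]
finger_gap: 0.0645
```

>>> {"name": "send_rows", "arguments": {
  "moves": [
    [-0.01,0,-0.011,0,0.105,0],
    [-0.02,0,-0.022,0,0.21,0],
    [-0.029,0,-0.033,0,0.315,0],
    [-0.038,0,-0.044,0,0.42,0],
    [-0.048,0,-0.055,0,0.525,0],
    [-0.057,0,-0.066,0,0.63,0],
    [-0.067,0,-0.077,0,0.735,0],
    [-0.076,0,-0.088,0,0.84,0],
    [-0.086,0,-0.099,0,0.945,0],
    [-0.0954,0,-0.11,0,1.047,0]
  ]
}}

```text
time: 5.98
tcp_pos: [0.5273, 0.0189, 0.1988]
ee_rot: [-0.674, 0.674, -0.215, 0.214]
ft_force: [-0.4, -0.3, -0.3]
finger_gap: 0.0646
```

>>> {"name": "send_rows", "arguments": {
  "moves": [
    [0.0045,0,-0.0127,0,0.105,0],
    [0.009,0,-0.0254,0,0.21,0],
    [0.0135,0,-0.038,0,0.315,0],
    [0.018,0,-0.051,0,0.42,0],
    [0.0225,0,-0.0635,0,0.525,0],
    [0.027,0,-0.076,0,0.63,0],
    [0.0315,0,-0.089,0,0.735,0],
    [0.036,0,-0.102,0,0.84,0],
    [0.0405,0,-0.1145,0,0.945,0],
    [0.0451,0,-0.1271,0,1.054,0]
  ]
}}

```text
time: 6.82
tcp_pos: [0.4914, -0.1108, 0.1989]
ee_rot: [0.474, -0.475, 0.525, -0.524]
ft_force: [-0.6, -0.0, -0.6]
finger_gap: 0.0646
```

```bash
python3 - <<'E'
from h import *
p,R,s=pose();print(p,np.degrees(s['qpos']).round(1),s['time'],s['finger_gap'],s['ft_force'])
print('jaw',np.degrees(np.arctan2(R[1,2],R[0,2])),R[2,1])
# standoff pose: TCP on axis at nose tip+40mm, z=.084
print(delta((.4995,-.158,.084),-5.4))
E
```

```text
[ 0.49143134 -0.11079389  0.19890711] [-20.6  14.7 100.5  -0.   64.9 -14.8] 6.8167 0.06462176760431089 [-0.64470513 -0.0408202  -0.62343903]
jaw -5.711496940716368 -0.9999980390207025
[0.0462, 0.1149, 0.013, 0.0019, -0.0054, -0.0004]
```

>>> {"name": "send_rows", "arguments": {
  "moves": [
    [0.01,0,0.003,0,0,0],
    [0.03,0.005,0.008,0,0,0],
    [0.046,0.02,0.013,0,-0.005,0],
    [0.0462,0.045,0.013,0,-0.005,0],
    [0.0462,0.07,0.013,0,-0.005,0],
    [0.0462,0.09,0.013,0,-0.005,0],
    [0.0462,0.105,0.013,0,-0.005,0],
    [0.0462,0.115,0.013,0,-0.005,0],
    [0.0462,0.115,0.013,0,-0.005,0],
    [0.0462,0.115,0.013,0,-0.005,0]
  ]
}}

```text
time: 7.65
tcp_pos: [0.501, -0.1576, 0.0845]
ee_rot: [0.477, -0.478, 0.522, -0.521]
ft_force: [0.9, 0.4, -1.6]
finger_gap: 0.0645
```

```bash
python3 - <<'E'
from h import *
ims=[]
for n,(v0,v1,u0,u1) in [('side',(60,180,260,380)),('top',(170,260,330,450))]:
    f=grab(n);ims.append(cv2.resize(f['pixels'][v0:v1,u0:u1,::-1],(400,int(400*(v1-v0)/(u1-u0))),interpolation=2))
h=400;o=np.zeros((h,800,3),np.uint8);o[:,:400]=ims[0];o[:ims[1].shape[0],400:]=ims[1]
cv2.imwrite('pics/s2.png',o)
p,R,s=pose();print(p,s['time'],'jaw',np.degrees(np.arctan2(R[1,2],R[0,2])))
E
python3 - <<'E'
from m import *
# washer in each camera: points near expected plane
for i in range(2):
    Q,l=box(i,(.4995,-.160),.06,.06,.15)
    a=np.array([.0936,.9956]);b=np.array([.9956,-.0936])
    grey=(abs(l[:,0]-l[:,2])<25)&(l[:,0]>70);red=(l[:,0]>1.8*l[:,1])&(l[:,0]>60)
    for nm,m in(('grey',grey),('red',red)):
        q=Q[m]
        if len(q)>5: print(i,nm,len(q),'b',np.percentile(q[:,:2]@b,[2,50,98]).round(4),'a',np.percentile(q[:,:2]@a,[2,50,98]).round(4),'z',np.percentile(q[:,2],[2,50,98]).round(4))
    print('tcp b',.0)
    # arbor in b coordinate
    Q,l=box(i,(.483,-.25),.035,.113,.128);print('arb b',np.percentile(Q[:,:2]@b,[2,50,98]).round(4),len(Q))
    for t in(-.27,-.255,-.24):
        q=Q[abs(Q[:,:2]@a-t+.045*0-.0)<.2]
p,R,s=pose();print('tcp b',p[:2]@b,'a',p[:2]@a)
E
```

```text
[ 0.50193789 -0.15799898  0.08565938] 7.75 jaw -5.068204884953008
0 grey 312 b [0.4748 0.5119 0.5503] a [-0.1203 -0.1099 -0.098 ] z [0.0878 0.1218 0.1416]
tcp b 0.0
arb b [0.4892 0.4917 0.4958] 9
tcp b 0.0
arb b [0.4924 0.5012 0.5137] 211
tcp b 0.5145180657529843 a -0.11032240015196244
```

View pics/s2.png

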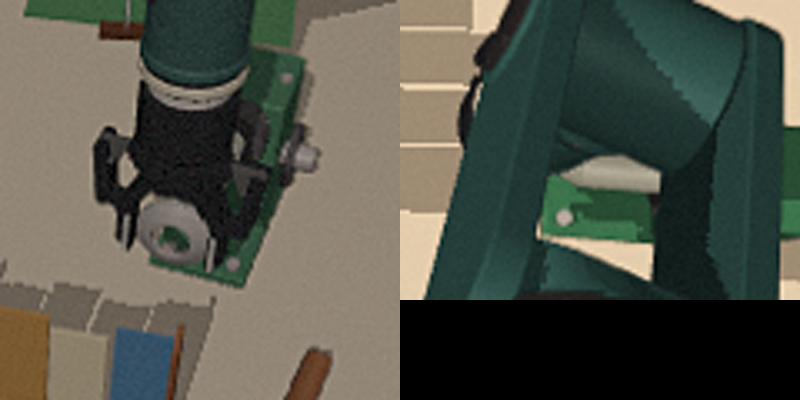

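The washer is held at (178,228) with its steel side out, so red faces the shoulder as wanted. The gripper is about 9 mm off the arbor axis, so I align it first.

>>> {"name": "send_rows", "arguments": {
  "moves": [
    [0,0,-0.004,0,0,0],
    [0,0,-0.009,0,0,0],
    [0,0,-0.009,0,0,0],
    [0,0,-0.009,0,0,0],
    [0,0,-0.009,0,0,0],
    [0,0,-0.009,0,0,0],
    [0,0,-0.009,0,0,0],
    [0,0,-0.009,0,0,0],
    [0,0,-0.009,0,0,0],
    [0,0,-0.009,0,0,0]
  ]
}}

```text
time: 8.58
tcp_pos: [0.4922, -0.1569, 0.0848]
ee_rot: [0.477, -0.477, 0.522, -0.522]
ft_force: [0.4, 0.1, -0.6]
finger_gap: 0.0645
```

```bash
cat >> h.py <<'E'
a=np.array([.0936,.9956]);b=np.array([.9956,-.0936]);BA=.5055;SA=-.245
def rep():
    p,R,s=pose();print('t',round(s['time'],2),'a',(p[:2]@a-SA).round(4),'b',(p[:2]@b-BA).round(4),'z',p[2].round(4),'jaw',np.degrees(np.arctan2(R[1,2],R[0,2])).round(2),'F a,b,z',(np.array(s['ft_force'])[:2]@a).round(1),(np.array(s['ft_force'])[:2]@b).round(1),np.round(s['ft_force'][2],1),'T',np.round(s['ft_torque'],2),'gap',np.round(s['finger_gap'],4),'q6',np.degrees(s['qpos'][5]).round(0))
    return p,R,s
E
python3 -c "
from h import *
rep()"
```

```text
t 8.58 a 0.1349 b -0.0008 z 0.0848 jaw -5.12 F a,b,z 0.2 0.3 -0.6 T [0.03 0.05 0.03] gap 0.0645 q6 -20.0
```

>>> {"name": "send_rows", "arguments": {
  "moves": [
    [0.008,-0.001,0.0005,0,0,0],
    [0.02,-0.001,0.0005,0,0,0],
    [0.032,-0.001,0.0005,0,0,0],
    [0.042,-0.001,0.0005,0,0,0],
    [0.052,-0.001,0.0005,0,0,0],
    [0.062,-0.001,0.0005,0,0,0],
    [0.07,-0.001,0.0005,0,0,0],
    [0.078,-0.001,0.0005,0,0,0],
    [0.082,-0.001,0.0005,0,0,0],
    [0.084,-0.001,0.0005,0,0,0]
  ]
}}

```text
time: 9.42
tcp_pos: [0.4851, -0.2414, 0.0858]
ee_rot: [-0.477, 0.477, -0.522, 0.522]
ft_force: [0.1, 0.2, -1.5]
finger_gap: 0.0646
```

```bash
python3 -c "
from h import *
rep()"
```

```text
t 9.42 a 0.0501 b 0.0001 z 0.0858 jaw -5.17 F a,b,z 0.2 0.1 -1.5 T [-0.02 -0.03 -0.02] gap 0.0646 q6 -29.0
```

>>> {"name": "send_rows", "arguments": {
  "moves": [
    [0.006,0,0,0,0,0],
    [0.014,0,0,0,0,0],
    [0.022,0,0,0,0,0],
    [0.028,0,0,0,0,0],
    [0.032,0,0,0,0,0],
    [0.034,0,0,0,0,0],
    [0.036,0,0,0,0,0],
    [0.037,0,0,0,0,0],
    [0.038,0,0,0,0,0],
    [0.039,0,0,0,0,0]
  ]
}}

```text
time: 10.25
tcp_pos: [0.4816, -0.2792, 0.0858]
ee_rot: [0.477, -0.477, 0.522, -0.522]
ft_force: [-0.7, -0.2, -0.3]
finger_gap: 0.0648
```

```bash
python3 -c "
from h import *
rep()"
```

```text
t 10.25 a 0.0121 b 0.0002 z 0.0858 jaw -5.11 F a,b,z -0.3 -0.7 -0.3 T [ 0.03  0.02 -0.01] gap 0.0648 q6 -32.0
```

Still free; I creep in until it makes contact.

>>> {"name": "send_rows", "arguments": {
  "moves": [
    [0.0005,0,0,0,0,0],
    [0.001,0,0,0,0,0],
    [0.0015,0,0,0,0,0],
    [0.002,0,0,0,0,0],
    [0.0025,0,0,0,0,0],
    [0.003,0,0,0,0,0],
    [0.0035,0,0,0,0,0],
    [0.004,0,0,0,0,0],
    [0.004,0,0,0,0,0],
    [0.004,0,0,0,0,0]
  ]
}}

```text
time: 11.08
tcp_pos: [0.4814, -0.2821, 0.0859]
ee_rot: [0.478, -0.477, 0.522, -0.521]
ft_force: [2.2, 7.3, 1.8]
finger_gap: 0.0648
```

```bash
python3 -c "
from h import *
rep()"
```

```text
t 11.08 a 0.0092 b 0.0001 z 0.0859 jaw -5.13 F a,b,z 7.4 1.5 1.8 T [ 1.05 -0.32  0.19] gap 0.0648 q6 -32.0
```

>>> {"name": "send_rows", "arguments": {
  "moves": [
    [-0.001,0,0,0,0,0],
    [-0.001,0,0,0,0,0],
    [-0.001,0,0,0,0,0],
    [-0.001,0,0,0,0,0],
    [-0.001,0,0,0,0,0],
    [-0.001,0,0,0,0,0],
    [-0.001,-0.01,0,0,0,0],
    [-0.001,-0.03,0,0,0,0],
    [-0.001,-0.06,0,0,0,0],
    [-0.001,-0.09,0,0,0,0]
  ],
  "fingers": 1
}}

```text
time: 11.92
tcp_pos: [0.4807, -0.282, 0.1768]
ee_rot: [0.477, -0.477, 0.523, -0.521]
ft_force: [1.2, -0.4, -0.1]
finger_gap: 0.0852
```

```bash
python3 -c "
from h import *
rep()
print(delta((.448,.1245,.20),1))"
```

```text
t 11.92 a 0.0092 b -0.0005 z 0.1768 jaw -5.13 F a,b,z -0.2 1.2 -0.1 T [-0.01 -0.    0.04] gap 0.0852 q6 -32.0
[-0.402, -0.0227, -0.0689, 0.0017, -0.1069, -0.001]
```

>>> {"name": "send_rows", "arguments": {
  "moves": [
    [-0.02,-0.015,-0.003,0,0,0],
    [-0.055,-0.0227,-0.009,0,0,0],
    [-0.095,-0.0227,-0.016,0,-0.02,0],
    [-0.135,-0.0227,-0.023,0,-0.03,0],
    [-0.175,-0.0227,-0.03,0,-0.045,0],
    [-0.215,-0.0227,-0.037,0,-0.055,0],
    [-0.255,-0.0227,-0.044,0,-0.065,0],
    [-0.295,-0.0227,-0.05,0,-0.075,0],
    [-0.335,-0.0227,-0.058,0,-0.09,0],
    [-0.37,-0.0227,-0.064,0,-0.1,0]
  ]
}}

```text
time: 12.75
tcp_pos: [0.45, 0.0941, 0.1994]
ee_rot: [0.503, -0.503, 0.497, -0.497]
ft_force: [1.3, -0.6, 1.0]
finger_gap: 0.0852
```

>>> {"name": "send_rows", "arguments": {
  "moves": [
    [-0.018,0,-0.003,0,-0.004,0],
    [-0.028,0.01,-0.0045,0,-0.007,0],
    [-0.032,0.03,-0.005,0,-0.007,0],
    [-0.032,0.05,-0.005,0,-0.007,0],
    [-0.032,0.07,-0.005,0,-0.007,0],
    [-0.032,0.08,-0.005,0,-0.007,0],
    [-0.032,0.08,-0.005,0,-0.007,0],
    [-0.032,0.08,-0.005,0,-0.007,0],
    [-0.032,0.08,-0.005,0,-0.007,0],
    [-0.032,0.08,-0.005,0,-0.007,0]
  ]
}}

```text
time: 13.58
tcp_pos: [0.4463, 0.1236, 0.1194]
ee_rot: [0.505, -0.504, 0.495, -0.496]
ft_force: [-0.0, -0.5, 0.2]
finger_gap: 0.0852
```

```bash
python3 -c "
from h import *
rep()
print(delta((.448,.1245,.021),1))
o=[]
for n,(v0,v1,u0,u1) in [('side',(60,160,280,380)),('top',(180,280,360,460))]:
    f=grab(n);o.append(cv2.resize(f['pixels'][v0:v1,u0:u1,::-1],(400,400),interpolation=2))
cv2.imwrite('pics/s3.png',np.hstack(o))"
```

```text
t 13.58 a 0.4098 b -0.0727 z 0.1194 jaw 0.98 F a,b,z -0.5 0.0 0.2 T [ 0.03 -0.01 -0.03] gap 0.0852 q6 6.0
[-0.0009, 0.0984, 0.0015, -0.0018, -0.0003, -0.0]
```

View pics/s3.png

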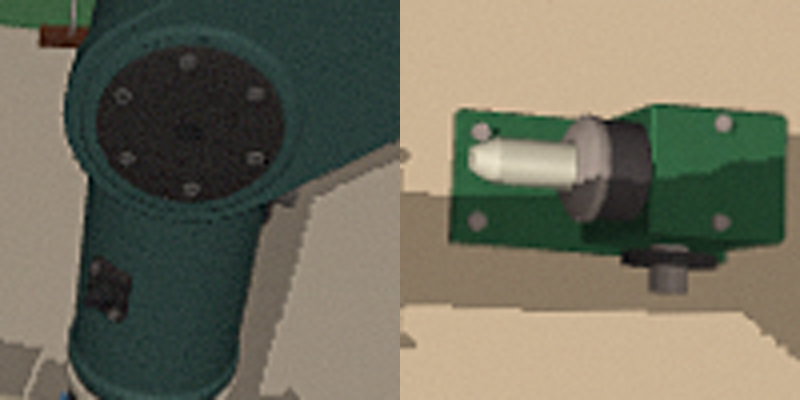

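The top view shows washer A seated flush against the shoulder at (590,168), hub outward. Next, washer C.

>>> {"name": "send_rows", "arguments": {
  "moves": [
    [0,0.01,0.001,0,0,0],
    [-0.001,0.03,0.0015,0,0,0],
    [-0.001,0.055,0.0015,0,0,0],
    [-0.001,0.075,0.0015,0,0,0],
    [-0.001,0.09,0.0015,0,0,0],
    [-0.001,0.0984,0.0015,0,0,0],
    [-0.001,0.0984,0.0015,0,0,0],
    [-0.001,0.0984,0.0015,0,0,0],
    [-0.001,0.0984,0.0015,0,0,0],
    [-0.001,0.0984,0.0015,0,0,0]
  ]
}}

```text
time: 14.52
tcp_pos: [0.4478, 0.1249, 0.0211]
ee_rot: [0.505, -0.504, 0.495, -0.496]
ft_force: [0.8, 0.1, 0.7]
finger_gap: 0.0851
```

>>> {"name": "send_rows", "arguments": {
  "moves": [
    [0,0,0,0,0,0],
    [0,0,0,0,0,0],
    [0,0,0,0,0,0],
    [0,0,0,0,0,0],
    [0,0,0,0,0,0],
    [0,0,0,0,0,0],
    [0,0,0,0,0,0],
    [0,0,0,0,0,0],
    [0,0,0,0,0,0],
    [0,0,0,0,0,0]
  ],
  "fingers": -1
}}

```text
time: 15.35
tcp_pos: [0.4475, 0.1249, 0.0211]
ee_rot: [0.505, -0.504, 0.495, -0.496]
ft_force: [-1.0, 0.2, 8.4]
finger_gap: 0.0644
```

>>> {"name": "send_rows", "arguments": {
  "moves": [
    [0,-0.005,0,0,0,0],
    [0,-0.015,0,0,0,0],
    [0,-0.03,0,0,0,0],
    [0,-0.05,0,0,0,0],
    [0,-0.075,0,0,0,0],
    [0,-0.1,0,0,0,0],
    [0,-0.125,0,0,0,0],
    [0,-0.15,0,0,0,0],
    [0,-0.17,0,0,0,0],
    [0,-0.18,0,0,0,0]
  ]
}}

```text
time: 16.18
tcp_pos: [0.4478, 0.125, 0.2031]
ee_rot: [0.505, -0.503, 0.495, -0.496]
ft_force: [-0.1, -0.4, -0.9]
finger_gap: 0.0645
```

```bash
python3 -c "
from h import *
rep()
q=a*(SA+.135)+b*BA
print(q,delta((*q,.20),-5.4),delta((*q,.086),-5.4))"
```

```text
t 16.18 a 0.4113 b -0.0713 z 0.2031 jaw 1.02 F a,b,z -0.4 -0.1 -0.9 T [ 0.04 -0.   -0.01] gap 0.0645 q6 6.0
[ 0.4929798 -0.1568308] [0.2825, 0.0032, 0.0401, -0.0039, 0.112, -0.0005] [0.2826, 0.1172, 0.0397, -0.0039, 0.112, -0.0005]
```

>>> {"name": "send_rows", "arguments": {
  "moves": [
    [0.015,0,0.002,0,0.01,0],
    [0.045,0,0.006,0,0.02,0],
    [0.085,0,0.012,0,0.03,0],
    [0.125,0,0.018,0,0.05,0],
    [0.165,0,0.024,0,0.065,0],
    [0.205,0,0.03,0,0.08,0],
    [0.24,0,0.035,0,0.095,0],
    [0.268,0,0.039,0,0.108,0],
    [0.28,0.01,0.04,0,0.108,0],
    [0.2825,0.03,0.04,0,0.108,0]
  ]
}}

```text
time: 17.02
tcp_pos: [0.4941, -0.1604, 0.1718]
ee_rot: [-0.477, 0.476, -0.521, 0.525]
ft_force: [0.8, 0.5, -1.1]
finger_gap: 0.0642
```

>>> {"name": "send_rows", "arguments": {
  "moves": [
    [0,0.02,0,0,0,0],
    [0,0.04,0,0,0,0],
    [0,0.06,0,0,0,0],
    [0,0.075,0,0,0,0],
    [0,0.082,0,0,0,0],
    [0,0.087,0,0,0,0],
    [0,0.087,0,0,0,0],
    [0,0.087,0,0,0,0],
    [0,0.087,0,0,0,0],
    [0,0.087,0,0,0,0]
  ]
}}

```text
time: 17.85
tcp_pos: [0.4925, -0.1572, 0.0841]
ee_rot: [-0.477, 0.477, -0.521, 0.523]
ft_force: [-0.2, 0.1, -0.6]
finger_gap: 0.0642
```

```bash
python3 -c "
from h import *
rep()"
```

```text
t 17.85 a 0.1345 b -0.0004 z 0.0841 jaw -5.17 F a,b,z 0.1 -0.2 -0.6 T [0.02 0.01 0.05] gap 0.0642 q6 -20.0
```

>>> {"name": "send_rows", "arguments": {
  "moves": [
    [0.008,-0.0018,0.0003,0,0,0],
    [0.02,-0.0018,0.0003,0,0,0],
    [0.032,-0.0018,0.0003,0,0,0],
    [0.042,-0.0018,0.0003,0,0,0],
    [0.052,-0.0018,0.0003,0,0,0],
    [0.062,-0.0018,0.0003,0,0,0],
    [0.072,-0.0018,0.0003,0,0,0],
    [0.082,-0.0018,0.0003,0,0,0],
    [0.092,-0.0018,0.0003,0,0,0],
    [0.1,-0.0018,0.0003,0,0,0]
  ]
}}

```text
time: 18.68
tcp_pos: [0.483, -0.2579, 0.0849]
ee_rot: [-0.477, 0.477, -0.522, 0.522]
ft_force: [0.3, -0.3, -1.4]
finger_gap: 0.0648
```

>>> {"name": "send_rows", "arguments": {
  "moves": [
    [0.001,0,0,0,0,0],
    [0.002,0,0,0,0,0],
    [0.003,0,0,0,0,0],
    [0.004,0,0,0,0,0],
    [0.005,0,0,0,0,0],
    [0.006,0,0,0,0,0],
    [0.007,0,0,0,0,0],
    [0.007,0,0,0,0,0],
    [0.007,0,0,0,0,0],
    [0.007,0,0,0,0,0]
  ]
}}

```text
time: 19.52
tcp_pos: [0.4824, -0.2635, 0.085]
ee_rot: [-0.477, 0.477, -0.522, 0.522]
ft_force: [0.6, -0.4, -1.2]
finger_gap: 0.0645
```

```bash
python3 -c "
from h import *
rep()"
```

```text
t 19.52 a 0.0278 b -0.0005 z 0.085 jaw -5.18 F a,b,z -0.3 0.6 -1.2 T [ 0.03 -0.02  0.02] gap 0.0645 q6 -31.0
```

>>> {"name": "send_rows", "arguments": {
  "moves": [
    [0.0005,0,0,0,0,0],
    [0.0011,0,0,0,0,0],
    [0.0017,0,0,0,0,0],
    [0.0023,0,0,0,0,0],
    [0.003,0,0,0,0,0],
    [0.0035,0,0,0,0,0],
    [0.004,0,0,0,0,0],
    [0.004,0,0,0,0,0],
    [0.004,0,0,0,0,0],
    [0.004,0,0,0,0,0]
  ]
}}

```text
time: 20.35
tcp_pos: [0.4821, -0.2675, 0.085]
ee_rot: [-0.477, 0.477, -0.522, 0.522]
ft_force: [0.2, 0.2, -0.8]
finger_gap: 0.0649
```

```bash
python3 -c "
from h import *
rep()"
```

```text
t 20.35 a 0.0238 b -0.0005 z 0.085 jaw -5.18 F a,b,z 0.2 0.2 -0.8 T [ 0.02 -0.05 -0.03] gap 0.0649 q6 -31.0
```

>>> {"name": "send_rows", "arguments": {
  "moves": [
    [0.0005,0,0,0,0,0],
    [0.001,0,0,0,0,0],
    [0.0015,0,0,0,0,0],
    [0.002,0,0,0,0,0],
    [0.0025,0,0,0,0,0],
    [0.003,0,0,0,0,0],
    [0.003,0,0,0,0,0],
    [0.003,0,0,0,0,0],
    [0.003,0,0,0,0,0],
    [0.003,0,0,0,0,0]
  ]
}}

```text
time: 21.18
tcp_pos: [0.4816, -0.2695, 0.0847]
ee_rot: [0.477, -0.477, 0.523, -0.522]
ft_force: [1.2, 4.4, -2.4]
finger_gap: 0.0642
```

```bash
python3 -c "
from h import *
rep()"
```

```text
t 21.18 a 0.0218 b -0.0008 z 0.0847 jaw -5.19 F a,b,z 4.5 0.8 -2.4 T [ 0.63 -0.23  0.09] gap 0.0642 q6 -31.0
```

>>> {"name": "send_rows", "arguments": {
  "moves": [
    [-0.0005,0,0,0,0,0],
    [-0.0005,0,0,0,0,0],
    [-0.0005,0,0,0,0,0],
    [-0.0005,0,0,0,0,0],
    [-0.0005,0,0,0,0,0],
    [-0.0005,0,0,0,0,0],
    [-0.0005,-0.01,0,0,0,0],
    [-0.0005,-0.03,0,0,0,0],
    [-0.0005,-0.06,0,0,0,0],
    [-0.0005,-0.1,0,0,0,0]
  ],
  "fingers": 1
}}

```text
time: 22.02
tcp_pos: [0.4801, -0.2689, 0.1845]
ee_rot: [0.476, -0.477, 0.524, -0.52]
ft_force: [1.1, -0.1, -0.8]
finger_gap: 0.0852
```

```bash
python3 - <<'E'
from h import *
p,R,s=rep()
P=[(tuple(p),-5.19),((.50,-.08,.2),51),((.50,.11,.2),107),((.453,.3002,.15),163.7)]
for u,v in zip(P,P[1:]): print(delta(v[0],v[1],base=u))
E
```

```text
t 22.02 a 0.0223 b -0.0024 z 0.1845 jaw -5.19 F a,b,z -0.0 1.1 -0.8 T [-0.02  0.03  0.02] gap 0.0852 q6 -31.0
[-0.1899, -0.0155, 0.0027, 0.0, -0.9807, 0.0]
[-0.1196, 0.0, 0.1477, 0.0, -0.9774, 0.0]
[0.0107, 0.05, 0.1956, 0.0, -0.9896, 0.0]
```

>>> {"name": "send_rows", "arguments": {
  "moves": [
    [-0.015,-0.0155,0,0,-0.098,0],
    [-0.035,-0.0155,0,0,-0.196,0],
    [-0.055,-0.0155,0,0,-0.294,0],
    [-0.075,-0.0155,0.001,0,-0.392,0],
    [-0.095,-0.0155,0.001,0,-0.49,0],
    [-0.114,-0.0155,0.001,0,-0.588,0],
    [-0.133,-0.0155,0.002,0,-0.686,0],
    [-0.152,-0.0155,0.002,0,-0.784,0],
    [-0.171,-0.0155,0.0027,0,-0.882,0],
    [-0.19,-0.0155,0.0027,0,-0.981,0]
  ]
}}

```text
time: 22.85
tcp_pos: [0.5018, -0.0802, 0.2013]
ee_rot: [-0.667, 0.667, -0.234, 0.235]
ft_force: [0.5, -0.7, -0.1]
finger_gap: 0.0853
```

>>> {"name": "send_rows", "arguments": {
  "moves": [
    [-0.012,0,0.0148,0,-0.098,0],
    [-0.024,0,0.0295,0,-0.196,0],
    [-0.036,0,0.0443,0,-0.294,0],
    [-0.048,0,0.059,0,-0.392,0],
    [-0.06,0,0.074,0,-0.49,0],
    [-0.072,0,0.0886,0,-0.588,0],
    [-0.084,0,0.1034,0,-0.686,0],
    [-0.096,0,0.118,0,-0.784,0],
    [-0.108,0,0.133,0,-0.882,0],
    [-0.1196,0,0.1477,0,-0.977,0]
  ]
}}

```text
time: 23.68
tcp_pos: [0.5016, 0.11, 0.2013]
ee_rot: [-0.699, 0.699, 0.106, -0.106]
ft_force: [0.6, 1.1, 0.2]
finger_gap: 0.0858
```

>>> {"name": "send_rows", "arguments": {
  "moves": [
    [0.001,0.005,0.022,0,-0.11,0],
    [0.002,0.01,0.044,0,-0.22,0],
    [0.003,0.015,0.066,0,-0.33,0],
    [0.004,0.02,0.088,0,-0.44,0],
    [0.005,0.025,0.11,0,-0.55,0],
    [0.006,0.03,0.132,0,-0.66,0],
    [0.008,0.04,0.154,0,-0.78,0],
    [0.009,0.045,0.176,0,-0.9,0],
    [0.0107,0.05,0.1956,0,-0.99,0],
    [0.0107,0.05,0.1956,0,-0.99,0]
  ]
}}

```text
time: 24.52
tcp_pos: [0.4536, 0.3019, 0.1503]
ee_rot: [0.565, -0.564, -0.426, 0.426]
ft_force: [0.7, -0.4, 0.2]
finger_gap: 0.0851
```

```bash
python3 -c "
from h import *
rep()
f=grab('top')
print(delta((.453,.3002,.021),163.7))
o=[]
for n,(v0,v1,u0,u1) in [('side',(60,160,280,380)),('top',(180,280,360,460))]:
    f=grab(n);o.append(cv2.resize(f['pixels'][v0:v1,u0:u1,::-1],(400,400),interpolation=2))
cv2.imwrite('pics/s4.png',np.hstack(o))"
```

```text
t 24.52 a 0.588 b -0.0821 z 0.1503 jaw 164.08 F a,b,z -0.3 0.7 0.2 T [0.03 0.   0.02] gap 0.0851 q6 -138.0
[-0.0005, 0.1296, 0.001, -0.0002, 0.0025, -0.0002]
```

View pics/s4.png

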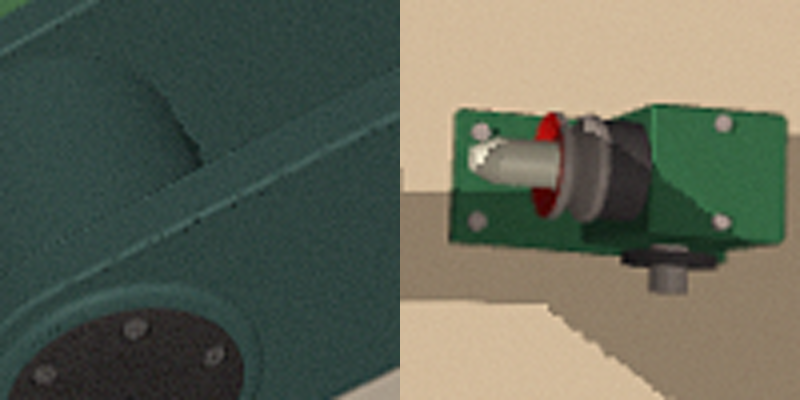

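Washer C is on with its red side out at (548,165), against A. Next, washer B.

>>> {"name": "send_rows", "arguments": {
  "moves": [
    [0,0.015,0.001,0,0.0025,0],
    [-0.0005,0.045,0.001,0,0.0025,0],
    [-0.0005,0.075,0.001,0,0.0025,0],
    [-0.0005,0.1,0.001,0,0.0025,0],
    [-0.0005,0.118,0.001,0,0.0025,0],
    [-0.0005,0.1296,0.001,0,0.0025,0],
    [-0.0005,0.1296,0.001,0,0.0025,0],
    [-0.0005,0.1296,0.001,0,0.0025,0],
    [-0.0005,0.1296,0.001,0,0.0025,0],
    [-0.0005,0.1296,0.001,0,0.0025,0]
  ]
}}

```text
time: 25.5
tcp_pos: [0.4547, 0.2991, 0.0221]
ee_rot: [-0.566, 0.567, 0.424, -0.422]
ft_force: [0.5, 0.3, -0.7]
finger_gap: 0.0857
```

>>> {"name": "send_rows", "arguments": {
  "moves": [
    [0,0,0,0,0,0],
    [0,0,0,0,0,0],
    [0,0,0,0,0,0],
    [0,0,0,0,0,0],
    [0,0,0,0,0,0],
    [0,0,0,0,0,0],
    [0,0,0,0,0,0],
    [0,0,0,0,0,0],
    [0,0,0,0,0,0],
    [0,0,0,0,0,0]
  ],
  "fingers": -1
}}

```text
time: 26.33
tcp_pos: [0.4543, 0.2994, 0.022]
ee_rot: [-0.566, 0.566, 0.424, -0.423]
ft_force: [-0.6, -0.5, 6.6]
finger_gap: 0.0646
```

>>> {"name": "send_rows", "arguments": {
  "moves": [
    [0,-0.005,0,0,0,0],
    [0,-0.015,0,0,0,0],
    [0,-0.03,0,0,0,0],
    [0,-0.05,0,0,0,0],
    [0,-0.075,0,0,0,0],
    [0,-0.1,0,0,0,0],
    [0,-0.125,0,0,0,0],
    [0,-0.15,0,0,0,0],
    [0,-0.17,0,0,0,0],
    [0,-0.18,0,0,0,0]
  ]
}}

```text
time: 27.17
tcp_pos: [0.4546, 0.2996, 0.2044]
ee_rot: [-0.566, 0.567, 0.425, -0.422]
ft_force: [0.4, 0.0, -1.0]
finger_gap: 0.0645
```

```bash
python3 - <<'E'
from h import *
p,R,s=rep()
q=a*(SA+.135)+b*BA
P=[(tuple(p),np.degrees(np.arctan2(R[1,2],R[0,2]))),((.49,.15,.2),108),((.50,0,.2),51),((*q,.2),-5.2)]
for u,v in zip(P,P[1:]): print(delta(v[0],v[1],base=u))
E
```

```text
t 27.17 a 0.5858 b -0.0809 z 0.2044 jaw 163.59 F a,b,z 0.1 0.4 -1.0 T [ 0.06 -0.01 -0.01] gap 0.0645 q6 -137.0
[-0.1335, 0.0044, -0.0762, 0.0, 0.9702, 0.0]
[-0.0368, 0.0, -0.1457, 0.0, 0.9948, 0.0]
[0.0932, 0.0, -0.1263, 0.0, 0.9809, 0.0]
```

>>> {"name": "send_rows", "arguments": {
  "moves": [
    [-0.0134,0,-0.0076,0,0.097,0],
    [-0.0267,0,-0.0152,0,0.194,0],
    [-0.04,0,-0.0229,0,0.291,0],
    [-0.0534,0,-0.0305,0,0.388,0],
    [-0.0668,0,-0.0381,0,0.485,0],
    [-0.08,0,-0.0457,0,0.582,0],
    [-0.0935,0,-0.0533,0,0.679,0],
    [-0.107,0,-0.061,0,0.776,0],
    [-0.12,0,-0.0686,0,0.873,0],
    [-0.1335,0,-0.0762,0,0.97,0]
  ]
}}

```text
time: 28.0
tcp_pos: [0.4884, 0.1486, 0.2006]
ee_rot: [-0.699, 0.699, 0.109, -0.109]
ft_force: [0.2, -0.1, -1.2]
finger_gap: 0.0646
```

>>> {"name": "send_rows", "arguments": {
  "moves": [
    [-0.0037,0,-0.0146,0,0.0995,0],
    [-0.0074,0,-0.029,0,0.199,0],
    [-0.011,0,-0.0437,0,0.2985,0],
    [-0.0147,0,-0.0583,0,0.398,0],
    [-0.0184,0,-0.0729,0,0.4975,0],
    [-0.022,0,-0.0874,0,0.597,0],
    [-0.0258,0,-0.102,0,0.6965,0],
    [-0.0294,0,-0.1166,0,0.796,0],
    [-0.0331,0,-0.131,0,0.8955,0],
    [-0.0368,0,-0.1457,0,0.995,0]
  ]
}}

```text
time: 28.83
tcp_pos: [0.4982, -0.0011, 0.2006]
ee_rot: [-0.666, 0.666, -0.238, 0.237]
ft_force: [0.4, 0.3, -0.7]
finger_gap: 0.0644
```

>>> {"name": "send_rows", "arguments": {
  "moves": [
    [0.0104,0,-0.014,0,0.11,0],
    [0.0207,0,-0.028,0,0.22,0],
    [0.031,0,-0.042,0,0.33,0],
    [0.0414,0,-0.056,0,0.44,0],
    [0.0518,0,-0.07,0,0.55,0],
    [0.062,0,-0.084,0,0.66,0],
    [0.0725,0,-0.098,0,0.77,0],
    [0.083,0,-0.112,0,0.88,0],
    [0.0932,0,-0.1263,0,0.981,0],
    [0.0932,0,-0.1263,0,0.981,0]
  ]
}}

```text
time: 29.67
tcp_pos: [0.4917, -0.16, 0.2008]
ee_rot: [-0.475, 0.476, -0.523, 0.524]
ft_force: [-0.0, 0.1, -1.8]
finger_gap: 0.0645
```

```bash
python3 - <<'E'
from h import *
p,R,s=rep()
q=a*(SA+.135)+b*BA
print(delta((*q,.085),-5.2))
E
```

```text
t 29.67 a 0.1317 b -0.001 z 0.2008 jaw -5.57 F a,b,z 0.1 -0.0 -1.8 T [-0.07  0.03 -0.02] gap 0.0645 q6 -20.0
[-0.0034, 0.1158, 0.001, 0.0, -0.0064, 0.0016]
```

>>> {"name": "send_rows", "arguments": {
  "moves": [
    [-0.0034,0.015,0.001,0,-0.006,0],
    [-0.0034,0.04,0.001,0,-0.006,0],
    [-0.0034,0.065,0.001,0,-0.006,0],
    [-0.0034,0.09,0.001,0,-0.006,0],
    [-0.0034,0.105,0.001,0,-0.006,0],
    [-0.0034,0.1145,0.001,0,-0.006,0],
    [-0.0034,0.1145,0.001,0,-0.006,0],
    [-0.0034,0.1145,0.001,0,-0.006,0],
    [-0.0034,0.1145,0.001,0,-0.006,0],
    [-0.0034,0.1145,0.001,0,-0.006,0]
  ]
}}

```text
time: 30.5
tcp_pos: [0.4942, -0.1544, 0.0875]
ee_rot: [-0.479, 0.478, -0.52, 0.521]
ft_force: [-0.0, 0.5, -1.0]
finger_gap: 0.0642
```

```bash
python3 -c "
from h import *
rep()"
```

```text
t 30.5 a 0.1375 b 0.0009 z 0.0875 jaw -4.84 F a,b,z 0.5 -0.1 -1.0 T [-0.01  0.04  0.03] gap 0.0642 q6 -20.0
```

>>> {"name": "send_rows", "arguments": {
  "moves": [
    [0.006,0.001,-0.001,0,0.006,0],
    [0.014,0.001,-0.001,0,0.006,0],
    [0.025,0.001,-0.001,0,0.006,0],
    [0.035,0.001,-0.001,0,0.006,0],
    [0.045,0.001,-0.001,0,0.006,0],
    [0.055,0.001,-0.001,0,0.006,0],
    [0.065,0.001,-0.001,0,0.006,0],
    [0.074,0.001,-0.001,0,0.006,0],
    [0.082,0.001,-0.001,0,0.006,0],
    [0.087,0.001,-0.001,0,0.006,0]
  ]
}}

```text
time: 31.33
tcp_pos: [0.4848, -0.242, 0.0853]
ee_rot: [-0.477, 0.477, -0.522, 0.522]
ft_force: [0.2, 0.1, -1.4]
finger_gap: 0.0643
```

>>> {"name": "send_rows", "arguments": {
  "moves": [
    [0.001,0,0,0,0,0],
    [0.002,0,0,0,0,0],
    [0.003,0,0,0,0,0],
    [0.004,0,0,0,0,0],
    [0.005,0,0,0,0,0],
    [0.006,0,0,0,0,0],
    [0.007,0,0,0,0,0],
    [0.008,0,0,0,0,0],
    [0.009,0,0,0,0,0],
    [0.009,0,0,0,0,0]
  ]
}}

```text
time: 32.17
tcp_pos: [0.4841, -0.2498, 0.0854]
ee_rot: [-0.477, 0.477, -0.522, 0.522]
ft_force: [0.3, -1.0, -1.2]
finger_gap: 0.0642
```

```bash
python3 -c "
from h import *
rep()"
```

```text
t 32.17 a 0.0416 b -0.0002 z 0.0854 jaw -5.21 F a,b,z -1.0 0.4 -1.2 T [-0.03  0.01  0.02] gap 0.0642 q6 -29.0
```

>>> {"name": "send_rows", "arguments": {
  "moves": [
    [0.0005,0,0,0,0,0],
    [0.001,0,0,0,0,0],
    [0.0015,0,0,0,0,0],
    [0.002,0,0,0,0,0],
    [0.0025,0,0,0,0,0],
    [0.003,0,0,0,0,0],
    [0.0035,0,0,0,0,0],
    [0.0035,0,0,0,0,0],
    [0.0035,0,0,0,0,0],
    [0.0035,0,0,0,0,0]
  ]
}}

```text
time: 33.0
tcp_pos: [0.4837, -0.2531, 0.0853]
ee_rot: [-0.477, 0.477, -0.522, 0.522]
ft_force: [0.2, 0.6, -0.8]
finger_gap: 0.0644
```

```bash
python3 -c "
from h import *
rep()"
```

```text
t 33.0 a 0.0383 b -0.0003 z 0.0853 jaw -5.21 F a,b,z 0.6 0.2 -0.8 T [ 0.05  0.02 -0.01] gap 0.0644 q6 -30.0
```

>>> {"name": "send_rows", "arguments": {
  "moves": [
    [0.0005,0,0,0,0,0],
    [0.001,0,0,0,0,0],
    [0.0015,0,0,0,0,0],
    [0.002,0,0,0,0,0],
    [0.0025,0,0,0,0,0],
    [0.0025,0,0,0,0,0],
    [0.0025,0,0,0,0,0],
    [0.0025,0,0,0,0,0],
    [0.0025,0,0,0,0,0],
    [0.0025,0,0,0,0,0]
  ]
}}

```text
time: 33.83
tcp_pos: [0.4835, -0.2547, 0.0853]
ee_rot: [0.477, -0.476, 0.523, -0.522]
ft_force: [0.9, 4.5, 1.4]
finger_gap: 0.0644
```

```bash
python3 -c "
from h import *
rep()"
```

```text
t 33.83 a 0.0367 b -0.0003 z 0.0853 jaw -5.22 F a,b,z 4.6 0.5 1.4 T [ 0.89 -0.19  0.05] gap 0.0644 q6 -30.0
```

Contact again: washer B is 27.5 mm out from A, against an expected 28. Release and check.

>>> {"name": "send_rows", "arguments": {
  "moves": [
    [0,0,0,0,0,0],
    [0,0,0,0,0,0],
    [0,0,0,0,0,0],
    [0,0,0,0,0,0],
    [0,0,0,0,0,0],
    [0,0,0,0,0,0],
    [0,-0.01,0,0,0,0],
    [0,-0.03,0,0,0,0],
    [0,-0.06,0,0,0,0],
    [0,-0.1,0,0,0,0]
  ],
  "fingers": 1
}}

```text
time: 34.67
tcp_pos: [0.4817, -0.2545, 0.1849]
ee_rot: [0.476, -0.477, 0.524, -0.52]
ft_force: [0.8, -0.3, -0.6]
finger_gap: 0.0852
```

>>> {"name": "send_rows", "arguments": {
  "moves": [
    [-0.02,-0.02,0,0,0,0],
    [-0.05,-0.03,0,0,0,0],
    [-0.09,-0.03,0,0,0,0],
    [-0.13,-0.03,0,0,0,0],
    [-0.17,-0.03,0,0,0,0],
    [-0.21,-0.03,0,0,0,0],
    [-0.25,-0.03,0,0,0,0],
    [-0.29,-0.03,0,0,0,0],
    [-0.33,-0.03,0,0,0,0],
    [-0.37,-0.03,0,0,0,0]
  ]
}}

```text
time: 35.5
tcp_pos: [0.5169, 0.1149, 0.2163]
ee_rot: [-0.477, 0.477, -0.522, 0.522]
ft_force: [1.1, -0.6, -0.3]
finger_gap: 0.0852
```

>>> {"name": "send_rows", "arguments": {
  "moves": [
    [-0.04,0,0,0,0,0],
    [-0.08,0,0,0,0,0],
    [-0.12,0,0,0,0,0],
    [-0.15,0,0,0,0,0],
    [-0.17,0,0,0,0,0],
    [-0.18,0,0,0,0,0],
    [-0.18,0,0,0,0,0],
    [-0.18,0,0,0,0,0],
    [-0.18,0,0,0,0,0],
    [-0.18,0,0,0,0,0]
  ]
}}

```text
time: 36.33
tcp_pos: [0.5333, 0.2905, 0.2154]
ee_rot: [-0.476, 0.477, -0.522, 0.523]
ft_force: [-0.1, -1.2, -0.2]
finger_gap: 0.0856
```

```bash
python3 - <<'E'
from h import *
rep()
o=[]
for n,(v0,v1,u0,u1) in [('side',(60,160,280,380)),('top',(180,280,360,460))]:
    f=grab(n);o.append(cv2.resize(f['pixels'][v0:v1,u0:u1,::-1],(400,400),interpolation=2))
    if n=='top': P=pts(f);l=f['pixels'].astype(int)
cv2.imwrite('pics/s5.png',np.hstack(o))
A=P[...,:2]@a-SA;B=P[...,:2]@b-BA
m=(abs(B)<.012)&(P[...,2]>.128)&(A>-.03)&(A<.07)
h=[(round(x,3),np.round(P[...,2][m&(abs(A-x)<.002)].max(initial=0),4)) for x in np.arange(-.01,.06,.004)]
print(h)
E
```

```text
t 36.33 a 0.5842 b -0.0017 z 0.2154 jaw -5.3 F a,b,z -1.2 0.0 -0.2 T [-0.02 -0.06  0.02] gap 0.0856 q6 27.0
[(np.float64(-0.01), np.float64(0.1429)), (np.float64(-0.006), np.float64(0.1415)), (np.float64(-0.002), np.float64(0.1455)), (np.float64(0.002), np.float64(0.1441)), (np.float64(0.006), np.float64(0.1401)), (np.float64(0.01), np.float64(0.1382)), (np.float64(0.014), np.float64(0.1315)), (np.float64(0.018), np.float64(0.1377)), (np.float64(0.022), np.float64(0.141)), (np.float64(0.026), np.float64(0.1411)), (np.float64(0.03), np.float64(0.1445)), (np.float64(0.034), np.float64(0.1441)), (np.float64(0.038), np.float64(0.1402)), (np.float64(0.042), np.float64(0.1308)), (np.float64(0.046), np.float64(0.0)), (np.float64(0.05), np.float64(0.1285)), (np.float64(0.054), np.float64(0.0)), (np.float64(0.058), np.float64(0.0))]
```

View pics/s5.png

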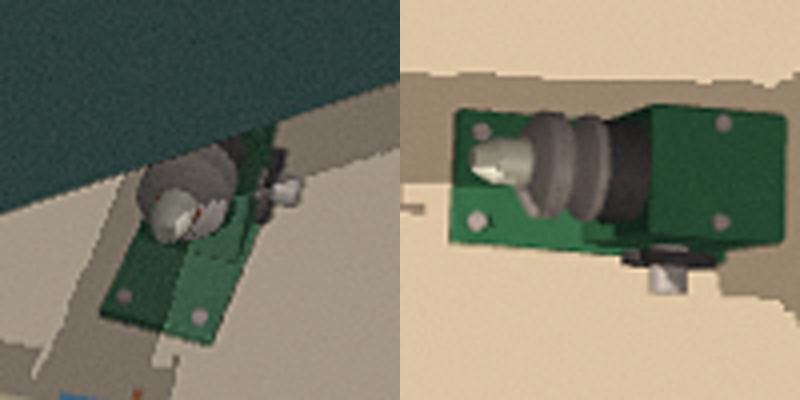

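The picture shows the stack closed up: rim at the shoulder, hubs meeting at about 14 mm, paired rims at about 22-36 mm, last hub at about 42 mm. The gripper is clear, so I hand in.

```bash
python3 -c "
from h import *
print(order.close_job())"
```

```text
the job is handed in; nothing more can be done
None
```

All three washers are on the arbor in the order A (red in), C (red out), B (red in). I handed the job in at about 36 s of the 69 s allowed.

- **Seating:** I pushed each washer up until it met resistance (4.5 to 7.4 N). The contact points put C and B about 13.6 and 27.5 mm beyond A, against the nominal 14 and 28 mm.
- **Final view:** The top camera showed A's rim against the shoulder, A's and C's hubs meeting at about 14 mm, C's and B's rims touching at about 22 to 36 mm, and B's hub at about 42 mm. There were no visible gaps, and the gripper was well clear.
- **Disagreements:** The two cameras differed by 2 to 3 mm sideways, and my first approach line was 9 mm off the arbor axis. I corrected that before inserting the first washer, and all three then slid on without resistance. The contact positions came out about 1.5 mm nearer the shoulder than my camera estimate of where it is, which is within tolerance.
- **Not checked:** I did not measure the jar, hammer, tape measure and knife again at the end. The arm only crossed that area high up, and I saw no contact.

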